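Hold the bag clip open over the recipe card

ROBOT

A 7-joint arm with a two-finger parallel gripper is mounted at the origin on the work surface. World frame = base frame: x ahead of the robot, y to its left, z up, the work surface at z = 0. Lengths are in m, angles in rad, forces in N, time in s.
With the tool pointing down it reaches from about 0.4 to 0.9 m from the base axis. Payload 5.5 kg.
Tool frame: the origin (TCP) lies on the centre line of the jaws, within the pads' length; the fingertips stand 8 mm ahead of it and the grasp point (between the pads) lies 11 mm behind it; z points along the fingers, y is the direction in which the jaws open and shut (so a half turn about z gives the same grasp; the last joint's range is limited). The gripper opens to 92 mm and grips with 3 to 60 N. Pads are 19 mm wide; open, the fingers measure 130 mm over their backs; the gripper's body (75 mm by 190 mm) begins 47 mm behind the grasp point.
Start: joints at [-0.997, 0.501, -0.427, 1.55, 0.221, 1.138, -0.21], TCP at [0.199, 0.619, 0.235] pointing down, gripper open.
Joint ranges: [-2.88, 2.88], [-0.31, 2.03], [-1.54, 1.56], [0.2, 2.42], [-1.41, 4.55], [0.19, 2.02], [-2.57, 2.57]. Speed limits (rad/s): [2.57, 2.57, 3.14, 3.14, 3.14, 3.14, 3.14].

INTERFACE

Orientations are given as a 3x3 rotation matrix whose columns are the frame's x, y, z axes.
In Python, from plant import r, snapshot, camera_info gives the robot as it stands. The module is installed in compiled form; this text tells all that it offers.
- The arm moves only by the shell command python3 -m pendant 'ROWS' [FORCE]. ROWS is JSON, a list of rows, each a list of 3 entries, a list of its own where there are three numbers: the shift along the tool's x, y, z in mm, then the turn, a rotation vector about the tool's x, y, z in rad, then the closure, from 0 (fully open) to 1 (shut). A call has 1 to 5 rows; each row is the pose to reach, as a shift and turn from the pose commanded when the call began, along the tool's axes at that moment; what a row does not reach only later rows make up. A row lasts 1/12 s, in which the tool goes at most 41.7 mm and 7.16 degrees, less where a joint would pass 70% of its speed; a pose out of reach is approached as far as the arm can. A call with a gripper value outside its range is refused whole. The fingers move at their own pace and stop on an object; FORCE is the grip in N (left out, the last holds). Time passes only in rows, so rows that repeat a pose let the fingers close. It gives the time, the measured TCP pose, the force and the opening at its end, in the units of the state.
- r.observe(): the state, without advancing time (a new reading comes with each control period).
- snapshot(name): name is "scene" or "top" or "wrist"; returns the picture (400x640x3 uint8, red, green, blue); there is no depth.
- camera_info(name): a dict with "fx", "fy", "cx", "cy" (pixels), "dist" ([k1, k2, p1, p2, k3] as OpenCV has them; the pictures are not rectified), "extrinsics" (4x4, takes a point from camera to world coordinates). Camera axes: x right, y up, looking along -z (the intrinsics and any distortion apply to the point x, -y, -z); pixel columns grow to the right and rows downward; lengths in m; the calibration is good to about 2 mm. A picture is of the moment at which its call begins: read the wrist's pose just before it. camera_info takes no time and is no camera call; for the wrist camera it gives the pose at the moment of the call.
- r.close_job(): hands the job in, once; it reports no verdict.
The state is a dict: "time_s": time; "qpos": joint angles; "qd": joint speeds; "joint_efforts": joint torques, N m; "position": TCP position; "tool_rot": TCP orientation; "contact_force": force on the tool from outside, world axes, zero at the start; "torque": the same for the moment, N m; "finger_gap": finger opening in m.
Only numpy, scipy, OpenCV 4.12 (cv2) and the standard library are available. Lean on these libraries where they do the work, as an engineer would, in place of code of your own. Each camera call takes 0.05 s, during which the arm holds its last target.

TASK

Squeeze the blue bag clip open, lift it off the white clip rail and bring it over the middle of the top edge of the yellow recipe card, with one jaw well down on each side of the edge and nothing touching the card, so that a shopping list can be slipped in. Finish while holding it there: keep squeezing so the jaws stay wide open, and never let the clip bite the card. Leave the red clip, the mug and the jar where they are.

Things in the scene. Friction and masses are not known exactly. Their poses are not given: they have to be found in the camera images.
- blue_clip_grip (a point): Blue bag clip astride the rail, jaws down, two tails up. Point midway between the tails, where to pinch: 25 mm above the pivots, 20 mm below the tail tops. x along the clip's width (jaws 50 mm, tails 32 mm wide), z up. Squeeze the tails together along y: outer faces 50 mm apart at the top at rest, upright and 26 mm apart when fully squeezed. Same when turned by half a turn. Mass about 75 g.
- blue_clip_mouth (a point): Midway between the blue clip's jaw tips, 60 mm straight below blue_clip_grip, same axes. A cross bar 31 mm above this point closes the mouth at the top. Fully open, the mouth is 25 mm wide at the tips, 17 mm at the pivots (35 mm above this point), and the jaws measure 44 mm outside: keep fingertips above the pivots.
- blue_clip_jaw (a joint): Opening angle of one jaw of the blue clip (rad); the other opens equally. 0 = biting the 4 mm rail, 0.30 = squeezed fully open against a stop. The spring needs 5 to 10 N at the pinch point; a grip of 15 to 25 N opens the clip fully and carries it.
- rail_top (a point): Middle of the top edge of the clip rail: fixed white upright strip 4 mm thick, 200 mm long along its x, top edge 100 mm above the table, on a dark wooden foot 220 by 80 mm. y is square to the strip. The clips sit astride it, lined up with it, one 40 to 60 mm to each side of this point.
- card_edge (a point): Middle of the top edge of the yellow recipe card: rigid board 4 mm thick, 120 mm wide along x, top edge 120 mm above the table, upright in a fixed wooden block 140 by 60 mm and 26 mm high. y is square to the card, z up. Either way round will do.
- red_clip_grip (a point): A second clip, red, same shape as the blue one, on the same rail: leave it alone. This point is midway between its tails.
- mug: White mug, 76 mm across, 85 mm high, handle to its +y; origin at the centre of its underside. Leave it alone.
- jar: Amber jar with a steel cap, 48 mm across, 85 mm high; origin at the centre of its underside. Leave it alone.
There are look-alikes about, which are no part of the job. Several things look just like the part that bears card_edge: the one meant starts farthest from the robot's base.

How it is judged:
On the way:
1. the blue clip is squeezed open and clear of the rail (value of joint blue_clip_jaw above 0.2 rad and height (world z) of blue_clip_mouth above 0.085 m and contact force between blue_clip and rail below 0.1 N), for 0.2 s.
At the end, for the whole second after the job is handed in: Fingers hold the blue clip squeezed (over 3 N), jaws open over 0.2 rad and at rest; jaw tips 8 mm or more below the card's top edge, mouth within 9 mm of its mid-plane and 20 mm of its middle, clip lined up and upright to 0.25 rad; neither clip nor robot touches the card (value of joint blue_clip_jaw above 0.2 rad and z of blue_clip_mouth in the frame of card_edge below -0.008 m and x of blue_clip_mouth in the frame of card_edge between -0.02 and 0.02 m and y of blue_clip_mouth in the frame of card_edge between -0.009 and 0.009 m and angle between the x axis of blue_clip_mouth and the x axis of card_edge, either way round below 0.25 rad and angle between blue_clip_mouth's own z axis and vertical below 0.25 rad and contact force between the fingers and blue_clip above 3 N and contact force between each of blue_clip, the arm, the fingers and card below 0.3 N and linear speed of blue_clip below 0.02 m/s); the arm keeps its last pose, push and grip.
It fails at once if the clip bit the card (value of joint blue_clip_jaw below 0.1 rad and contact force between blue_clip and card above 2 N).
It fails at once if the red clip was shifted (distance of red_clip_grip from where it was at the start of the episode above 0.012 m).
It fails at once if the mug was shifted (distance of mug from where it was at the start of the episode above 0.02 m).
It fails at once if the jar was shifted (distance of jar from where it was at the start of the episode above 0.02 m).
It also fails if it takes over 34 s, if anything falls off the work surface, if the arm or the gripper's body presses on something with over 40 N, if the wrist force passes 120 N, or if a joint passes its speed limit or range.

## Working session

There is one attempt and no reset: what is moved stays moved. The work goes in short steps, Python scripts to look and compute and a shell command to move; the robot and the scene stay as the last step left them, time stands still between calls to the robot, and variables do not carry over. Pictures are saved under pics/ and viewed, and the job is handed in when it is done.

```bash
mkdir -p pics
python3 - <<'E'
from plant import r, snapshot, camera_info
import cv2, numpy as np
np.set_printoptions(precision=4,suppress=True)
s=r.observe(); print(s)
for n in ("scene","top"):
    im=snapshot(n); cv2.imwrite(f"pics/{n}0.png",cv2.cvtColor(im,cv2.COLOR_RGB2BGR)); print(n,camera_info(n))
E
```

```text
{'time_s': 0.0, 'qpos': array([-0.9968,  0.5018, -0.4268,  1.5514,  0.2208,  1.1383, -0.2103]), 'qd': array([ 0.0007,  0.0003,  0.0009, -0.0006,  0.0003, -0.0007,  0.0002]), 'joint_efforts': array([  0.    , -56.6594,  -5.8165, -27.9109,  -0.0686,   0.0309,
         0.0002]), 'position': array([0.1986, 0.6182, 0.2337]), 'tool_rot': array([[-0.9521,  0.3058, -0.0007],
       [ 0.3058,  0.9521, -0.0018],
       [ 0.0001, -0.0019, -1.    ]]), 'contact_force': array([-0.0692, -0.5996, -0.5296]), 'torque': array([0.0845, 0.002 , 0.0242]), 'finger_gap': 0.09183081509993095}
scene {'fx': 375.89599899612875, 'fy': 375.89599899612875, 'cx': 324.8150221627049, 'cy': 195.9480450415478, 'dist': array([-0.0738,  0.    ,  0.    ,  0.    ,  0.    ]), 'extrinsics': array([[-0.5027, -0.6705,  0.5457,  1.0872],
       [ 0.8643, -0.3994,  0.3056,  0.2186],
       [ 0.0131,  0.6253,  0.7803,  0.9022],
       [ 0.    ,  0.    ,  0.    ,  1.    ]])}
top {'fx': 422.3070348197441, 'fy': 422.3070348197441, 'cx': 317.71751129230535, 'cy': 194.312661079884, 'dist': array([-0.0995,  0.    ,  0.    ,  0.    ,  0.    ]), 'extrinsics': array([[-0.0162,  0.9835, -0.1804,  0.3766],
       [-0.9995, -0.0206, -0.0222, -0.0841],
       [-0.0256,  0.18  ,  0.9833,  1.0986],
       [ 0.    ,  0.    ,  0.    ,  1.    ]])}
```

View pics/scene0.png

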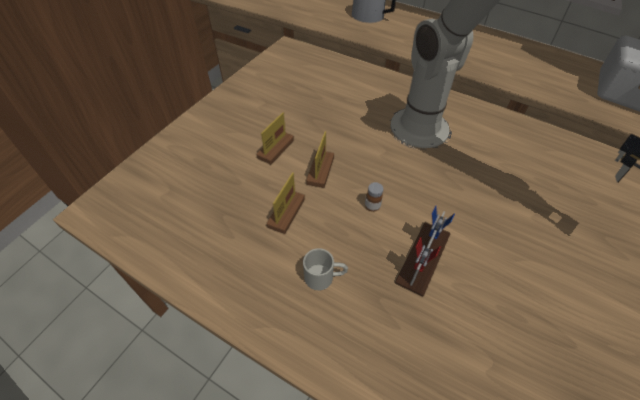

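View pics/top0.png

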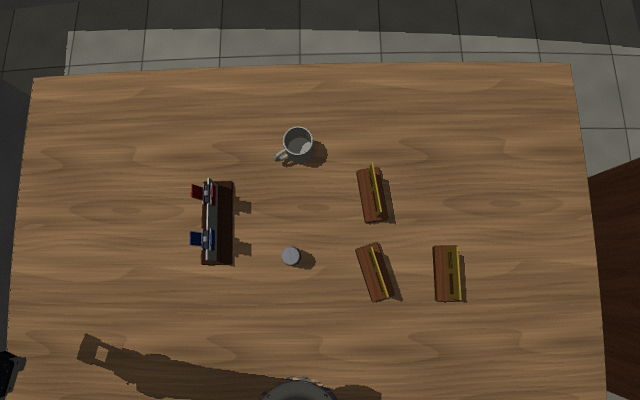

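Top view: the blue clip is at about (203,239), the red one at (203,192), and the rail runs between them. The jar is at (291,256) and the mug at (297,140). The cards are at about (375,193), (375,272) and (452,273), and the top one looks farthest from the base. Next I'll measure them.

```bash
cat > h.py <<'E'
import cv2, numpy as np
from plant import r, snapshot, camera_info
np.set_printoptions(precision=4,suppress=True)
def ray(ci,uv):
    K=np.array([[ci['fx'],0,ci['cx']],[0,ci['fy'],ci['cy']],[0,0,1]])
    p=cv2.undistortPoints(np.array(uv,float).reshape(-1,1,2),K,np.array(ci['dist'])).reshape(-1,2)
    d=np.c_[p[:,0],-p[:,1],-np.ones(len(p))]
    E=np.array(ci['extrinsics']); return E[:3,3],d@E[:3,:3].T
def onplane(ci,uv,z):
    o,d=ray(ci,uv); return o+d*((z-o[2])/d[:,2])[:,None]
def proj(ci,P):
    E=np.array(ci['extrinsics']); P=np.atleast_2d(P); q=(P-E[:3,3])@E[:3,:3]
    K=np.array([[ci['fx'],0,ci['cx']],[0,ci['fy'],ci['cy']],[0,0,1]])
    q=q*[1,-1,-1]
    return cv2.projectPoints(q.reshape(-1,1,3),np.zeros(3),np.zeros(3),K,np.array(ci['dist']))[0].reshape(-1,2)
def tri(c1,u1,c2,u2):
    o1,d1=ray(c1,[u1]);o2,d2=ray(c2,[u2]);d1=d1[0]/np.linalg.norm(d1[0]);d2=d2[0]/np.linalg.norm(d2[0])
    t=np.linalg.lstsq(np.c_[d1,-d2],o2-o1,rcond=None)[0]
    a=o1+t[0]*d1;b=o2+t[1]*d2
    return (a+b)/2,np.linalg.norm(a-b)
E
python3 - <<'E'
from h import *
ct=camera_info("top")
im=cv2.imread("pics/top0.png");hsv=cv2.cvtColor(im,cv2.COLOR_BGR2HSV)
m=cv2.inRange(hsv,(22,150,90),(35,255,255))
n,l,st,c=cv2.connectedComponentsWithStats(m)
for i in range(1,n):
    if st[i,4]<20: continue
    pts=np.argwhere(l==i)[:,::-1]
    print(st[i],c[i],onplane(ct,[c[i]],.12), cv2.minAreaRect(pts.astype(np.float32)))
for nm,uv,z in(("blue",(203,239),.12),("red",(203,192),.12),("jar",(291,256),.085),("mug",(297,140),.085)): print(nm,onplane(ct,[uv],z))
a=cv2.resize(im[165:285,180:250],None,fx=5,fy=5,interpolation=cv2.INTER_CUBIC)
b=cv2.resize(im[150:310,350:470],None,fx=3.75,fy=3.75,interpolation=cv2.INTER_CUBIC)
cv2.imwrite("pics/crop0.png",np.hstack([a,b[:600]])[:, :800])
E
```

```text
[371 163  11  49  84] [376.0357 187.1429] [[ 0.5705 -0.1999  0.12  ]] ((376.0000305175781, 187.0), (49.01461410522461, 1.609969139099121), 79.69515228271484)
[371 247  18  50 103] [379.3786 272.4757] [[ 0.3718 -0.1998  0.12  ]] ((379.20001220703125, 271.60003662109375), (51.86135482788086, 1.8973666429519653), 71.56504821777344)
[456 247   5  53 102] [458.2059 272.8725] [[ 0.3663 -0.3811  0.12  ]] ((458.23236083984375, 272.9845275878906), (52.15089797973633, 1.9290510416030884), 86.18592071533203)
blue [[0.4552 0.2092 0.12  ]]
red [[0.5676 0.2126 0.12  ]]
jar [[0.4143 0.0051 0.085 ]]
mug [[ 0.7022 -0.0114  0.085 ]]
```

View pics/crop0.png

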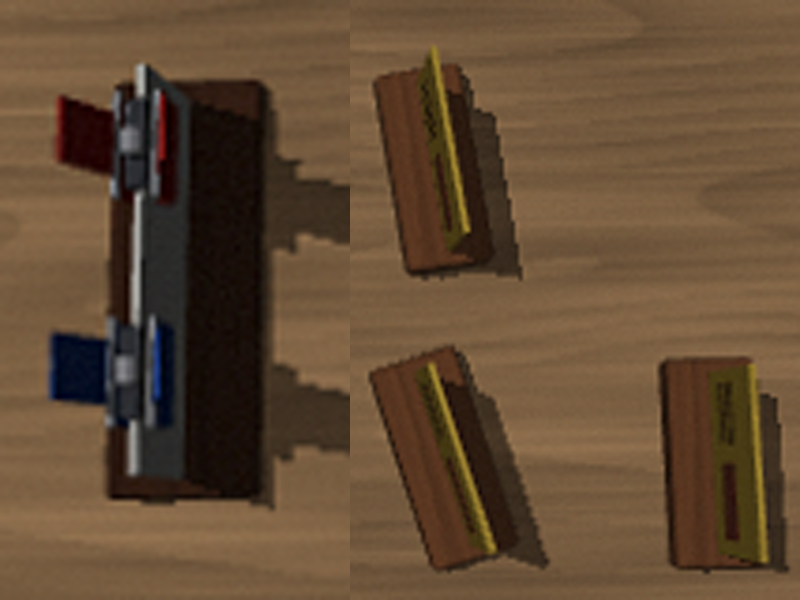

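```bash
cat >> h.py <<'E'
from scipy.spatial.transform import Rotation as Rn
def plan(target,yaw_x,cur=None,R0=None):
    # target TCP pos, tool x axis heading (world yaw), pointing down
    s=r.observe(); p=s['position'] if cur is None else cur; R=s['tool_rot'] if R0 is None else R0
    best=None
    for k in(0,np.pi):
        c,sn=np.cos(yaw_x+k),np.sin(yaw_x+k)
        T=np.c_[[c,sn,0],[sn,-c,0],[0,0,-1]]
        w=Rn.from_matrix(R.T@T).as_rotvec()
        if best is None or np.linalg.norm(w)<np.linalg.norm(best): best=w
    print("shift mm",(R.T@(np.array(target)-p))*1000,"turn",best,"t",s['time_s'])
E
python3 - <<'E'
from h import *
ct=camera_info("top")
P=onplane(ct,[(208.2,178.6),(206.8,260.5)],.1);print(P,P.mean(0),np.degrees(np.arctan2(*(P[0]-P[1])[[1,0]])),np.linalg.norm(P[0]-P[1]))
# card edge ends
C=onplane(ct,[(371.5,162.5),(381,212)],.12);print(C,C.mean(0),np.degrees(np.arctan2(*(C[0]-C[1])[[1,0]])),np.linalg.norm(C[0]-C[1]))
cw=camera_info("wrist");s=r.observe()
T=np.eye(4);T[:3,:3]=s['tool_rot'];T[:3,3]=s['position']
print(cw,"cam in tool",np.linalg.inv(T)@cw['extrinsics'])
plan([.455,.212,.25],np.pi+np.arctan2(*(P[0]-P[1])[[1,0]]))
im=snapshot("wrist");cv2.imwrite("pics/w0.png",im[:,:,::-1])
E
```

```text
[[0.6047 0.2068 0.1   ]
 [0.4056 0.2046 0.1   ]] [0.5051 0.2057 0.1   ] 0.623692254675392 0.19914947133287844
[[ 0.6307 -0.1916  0.12  ]
 [ 0.5111 -0.2091  0.12  ]] [ 0.5709 -0.2003  0.12  ] 8.31575092195711 0.1208460041399647
{'fx': 335.4735886678871, 'fy': 335.4735886678871, 'cx': 314.4312415147902, 'cy': 195.74560194673563, 'dist': array([0.006, 0.   , 0.   , 0.   , 0.   ]), 'extrinsics': array([[ 0.3067, -0.9136, -0.2669,  0.1274],
       [ 0.9518,  0.2941,  0.0868,  0.6418],
       [-0.0008, -0.2807,  0.9598,  0.3831],
       [ 0.    ,  0.    ,  0.    ,  1.    ]])} cam in tool [[-0.001   0.9598  0.2808  0.075 ]
 [ 1.      0.0012 -0.0006  0.0003]
 [-0.0009  0.2808 -0.9598 -0.1493]
 [ 0.      0.      0.      1.    ]]
shift mm [-368.3273 -308.485   -15.7035] turn [-0.0017 -0.0004 -0.3216] t 0.1
```

View pics/w0.png

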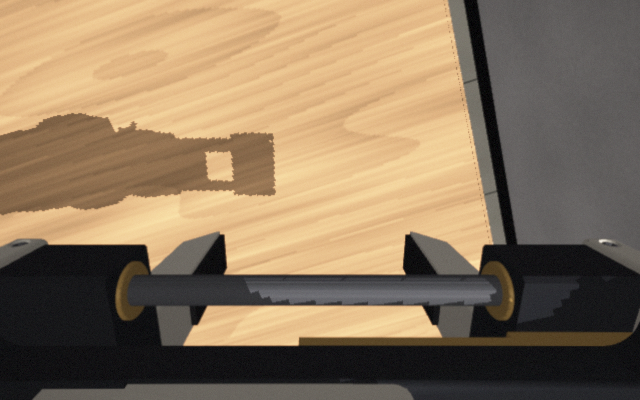

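The wrist view shows open table ahead, with the fingers at rows 235–345. The camera aims between the fingertips. Next I'll move above the blue clip.

```bash
python3 -m pendant '[[[-31,-26,-1],[0,0,-0.06],0],[[-62,-52,-3],[0,0,-0.12],0],[[-93,-78,-4],[0,0,-0.19],0],[[-124,-104,-5],[0,0,-0.25],0],[[-155,-130,-6],[0,0,-0.32],0]]'
python3 -c "
from h import *
plan([.455,.212,.25],np.pi+.011)"
```

```text
time_s: 0.57
position: [0.3071, 0.4458, 0.2404]
tool_rot: [[-1.0, -0.013, -0.0], [-0.013, 1.0, -0.001], [0.0, -0.001, -1.0]]
contact_force: [1.6, 0.4, 0.0]
finger_gap: 0.0921
shift mm [-144.9195 -235.6222   -9.5027] turn [-0.0005 -0.0002  0.0015] t 0.5667
```

```bash
python3 -m pendant '[[[-21,-34,-1],[0,0,0],0],[[-42,-68,-3],[0,0,0],0],[[-63,-102,-4],[0,0,0],0],[[-84,-136,-6],[0,0,0],0],[[-105,-170,-8],[0,0,0],0]]'
python3 -m pendant '[[[-21,-34,-1],[0,0,0],0],[[-40,-66,-2],[0,0,0],0],[[-40,-66,-2],[0,0,0],0]]'
python3 - <<'E'
from h import *
import pickle
plan([.455,.212,.25],np.pi+.011)
cw=camera_info("wrist");pickle.dump(cw,open("cw1.pkl","wb"))
im=snapshot("wrist");cv2.imwrite("pics/w1.png",im[:,:,::-1])
E
```

```text
time_s: 0.98
position: [0.4137, 0.2767, 0.2488]
tool_rot: [[-1.0, -0.009, -0.0], [-0.009, 1.0, -0.0], [0.0, -0.0, -1.0]]
contact_force: [0.4, -0.1, 0.0]
finger_gap: 0.092
time_s: 1.23
position: [0.4581, 0.2045, 0.2506]
tool_rot: [[-1.0, 0.002, 0.002], [0.002, 1.0, -0.004], [-0.002, -0.004, -1.0]]
contact_force: [0.6, 1.2, 0.2]
finger_gap: 0.0917
shift mm [3.0811 7.4546 0.5731] turn [-0.0039  0.0017 -0.0132] t 1.2333
```

View pics/w1.png

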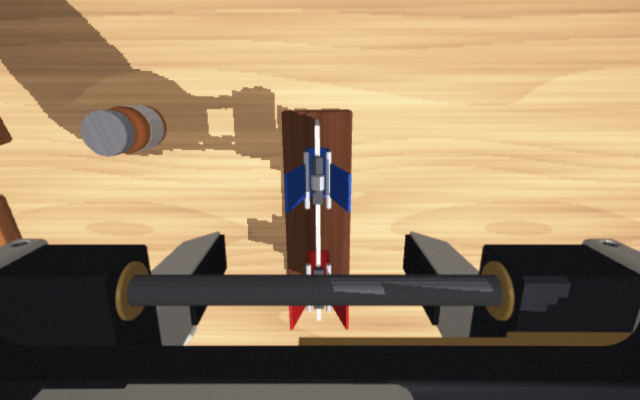

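Wrist view: the blue clip is astride the rail at about (318,183), the red clip at (318,272), the jar at (108,132). I'll measure from here now that the arm has settled.

Run:
```python
from h import *
import pickle
print(r.observe()['position'],r.observe()['qd'])
cw=camera_info("wrist");pickle.dump(cw,open("cw2.pkl","wb"))
im=snapshot("wrist")[:,:,::-1].copy();cv2.imwrite("pics/w2.png",im)
print(camera_info("wrist")['extrinsics'][:3,3]-cw['extrinsics'][:3,3])
cv2.imwrite("pics/w2c.png",cv2.resize(im[100:240,260:380],None,fx=4.2,fy=4.2,interpolation=cv2.INTER_CUBIC))
hsv=cv2.cvtColor(im,cv2.COLOR_BGR2HSV)
m=cv2.inRange(hsv,(105,120,60),(130,255,255))
n,l,st,c=cv2.connectedComponentsWithStats(m)
for i in range(1,n):
    if st[i,4]>15:print(st[i],c[i])
```

```text
[0.456  0.2083 0.2505] [-0.0534  0.0004 -0.0798  0.0052 -0.0344  0.0002 -0.0358]
[-0.0014  0.0023  0.    ]
[301 150   9  50 142] [305.9225 166.5352]
[316 151   9  29  92] [319.2065 160.1087]
[280 167  21  49 782] [289.8555 189.8248]
[326 167  20  48 728] [335.7555 189.7253]
```

View pics/w2c.png

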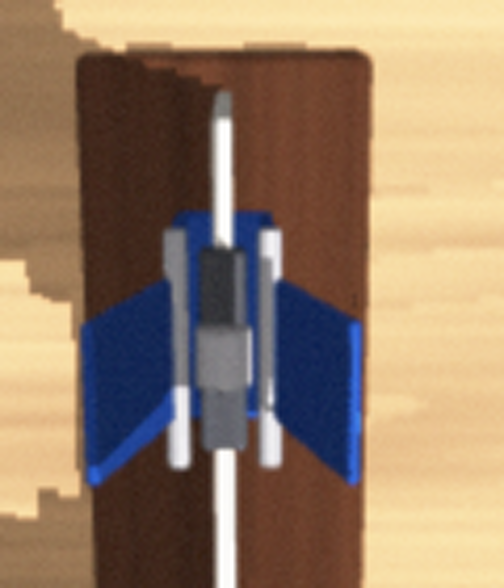

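Run:
```python
from h import *
import pickle
cw=pickle.load(open("cw2.pkl","rb"))
f=lambda a:[(260+(x-2)/4.2,100+(y-2)/4.2) for x,y in a]
for z in(.145,.150,.155,.16):
    P=onplane(cw,f([(82,325),(90,485),(360,322),(357,485)]),z)
    print(z,P[:,:2].tolist(),"w",np.linalg.norm(P[0]-P[2]),np.linalg.norm(P[1]-P[3]),"len",np.linalg.norm(P[0]-P[1]),np.linalg.norm(P[2]-P[3]),P.mean(0))
R=onplane(cw,f([(212,118),(233,118),(213,240),(234,240),(215,480),(237,480),(223,92)]),.1);print(R)
s=r.observe();print(s['position'],s['tool_rot'])
```

```text
0.145 [[0.4404167466918806, 0.18085959310042787], [0.4718648955873017, 0.1814485874954123], [0.43985752277777407, 0.23239154320188932], [0.4718721844430686, 0.23263278397569392]] w 0.05153498435670298 0.05118419699926426 len 0.031453664068688415 0.03201557056580791 [0.456  0.2068 0.145 ]
0.15 [[0.4392501974421336, 0.18140363220903863], [0.4700813239217851, 0.18198107035167646], [0.43870194567432375, 0.2319245094983398], [0.47008846976794566, 0.23216101705348882]] w 0.05052385201151563 0.05017994721061239 len 0.030836533443512084 0.03138741516122587 [0.4545 0.2069 0.15  ]
0.155 [[0.4380836481923867, 0.18194767131764938], [0.46829775225626846, 0.18251355320794066], [0.4375463685708735, 0.23145747579479026], [0.46830475509282266, 0.23168925013128372]] w 0.04951271966632829 0.04917569742196049 len 0.030219402818335697 0.030759259756643717 [0.4531 0.2069 0.155 ]
0.16 [[0.4369170989426398, 0.1824917104262601], [0.46651418059075184, 0.18304603606420483], [0.43639079146742316, 0.23099044209124076], [0.4665210404176997, 0.23121748320907864]] w 0.048501587321140995 0.04817144763330865 len 0.02960227219315931 0.030131104352061677 [0.4516 0.2069 0.16  ]
[[0.4065 0.2045 0.1   ]
 [0.4065 0.2089 0.1   ]
 [0.4322 0.2046 0.1   ]
 [0.4322 0.2091 0.1   ]
 [0.4867 0.2049 0.1   ]
 [0.4867 0.2098 0.1   ]
 [0.4012 0.2068 0.1   ]]
[0.4545 0.2112 0.2505] [[-1.     -0.0046 -0.0003]
 [-0.0046  1.     -0.0003]
 [ 0.0003 -0.0003 -1.    ]]
```

```bash
python3 -m pendant '[[[0,-5,35],[0,0,0],0],[[0,-5,70],[0,0,0],0],[[0,-5,100],[0,0,0],0],[[0,-5,100],[0,0,0],0],[[0,-5,100],[0,0,0],0]]' 20
python3 - <<'E'
from h import *
plan([.4545,.2069,.119],np.pi+.008)
cw=camera_info("wrist")
im=snapshot("wrist");cv2.imwrite("pics/w3.png",im[:,:,::-1])
plan([.4545,.2069,.119],np.pi+.008)
E
```

```text
time_s: 1.75
position: [0.4517, 0.209, 0.1497]
tool_rot: [[-1.0, -0.012, -0.004], [-0.012, 1.0, -0.001], [0.004, -0.001, -1.0]]
contact_force: [-0.0, 1.0, 0.4]
finger_gap: 0.0918
shift mm [-2.9226 -2.0817 30.6739] turn [-0.0008 -0.0043  0.0038] t 1.75
shift mm [-1.1377 -2.6452 32.3353] turn [ 0.0006 -0.0007  0.0034] t 1.8
```

View pics/w3.png

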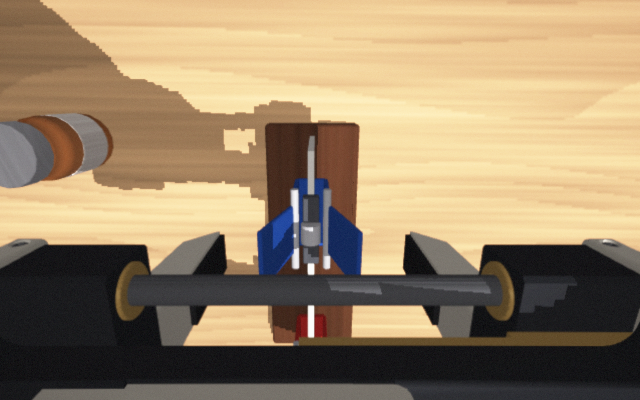

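The blue clip is centred between the open fingers, tails at columns 258–362. Next I go down to pinch height and close.

```bash
python3 -m pendant '[[[-1,-2,16],[0,0,0],0],[[-1,-2,31],[0,0,0],0],[[-1,-2,31],[0,0,0],0],[[-1,-2,31],[0,0,0],0],[[-1,-2,31],[0,0,0],0]]' 20
python3 -c "
from h import *
plan([.4545,.2069,.119],np.pi+.008)"
```

```text
time_s: 2.22
position: [0.4559, 0.2071, 0.1216]
tool_rot: [[-1.0, -0.01, 0.003], [-0.01, 1.0, 0.001], [-0.003, 0.001, -1.0]]
contact_force: [-0.1, 0.1, -0.1]
finger_gap: 0.092
shift mm [ 1.4461 -0.1928  2.6346] turn [0.0013 0.0027 0.0017] t 2.2167
```

```bash
python3 -m pendant '[[[0,0,2],[0,0,0],0.3],[[0,0,2],[0,0,0],0.5],[[0,0,2],[0,0,0],1],[[0,0,2],[0,0,0],1],[[0,0,2],[0,0,0],1]]' 20
python3 -m pendant '[[[0,0,0],[0,0,0],1],[[0,0,0],[0,0,0],1],[[0,0,0],[0,0,0],1],[[0,0,0],[0,0,0],1],[[0,0,0],[0,0,0],1]]' 20
python3 - <<'E'
from h import *
plan([.4545,.2069,.119],np.pi+.008)
im=snapshot("wrist");cv2.imwrite("pics/w4.png",im[:,:,::-1])
E
```

```text
time_s: 2.63
position: [0.4549, 0.2061, 0.1179]
tool_rot: [[-1.0, -0.009, 0.0], [-0.009, 1.0, 0.0], [-0.0, 0.0, -1.0]]
contact_force: [0.0, -0.1, 0.5]
finger_gap: 0.0632
time_s: 3.05
position: [0.4556, 0.2069, 0.1189]
tool_rot: [[-1.0, -0.01, 0.002], [-0.01, 1.0, 0.001], [-0.002, 0.001, -1.0]]
contact_force: [-1.7, -0.4, 9.6]
finger_gap: 0.0298
shift mm [ 1.0879  0.0312 -0.0562] turn [0.001  0.0018 0.0016] t 3.05
```

View pics/w4.png

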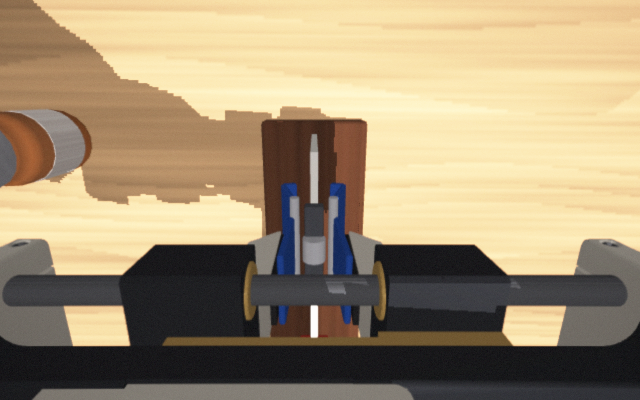

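The tails are nearly upright between the pads and the gap is 30 mm and still closing. I'll wait for the stop.

```bash
python3 -m pendant '[[[0,0,0],[0,0,0],1],[[0,0,0],[0,0,0],1],[[0,0,0],[0,0,0],1]]' 20
```

```text
time_s: 3.35
position: [0.4557, 0.2068, 0.119]
tool_rot: [[-1.0, -0.009, 0.002], [-0.009, 1.0, 0.001], [-0.002, 0.001, -1.0]]
contact_force: [-0.0, -0.3, 10.0]
finger_gap: 0.0254
```

```bash
python3 -m pendant '[[[0,0,-6],[0,0,0],1],[[0,0,-14],[0,0,0],1],[[0,0,-24],[0,0,0],1],[[0,0,-36],[0,0,0],1],[[0,0,-50],[0,0,0],1]]' 22
python3 -m pendant '[[[0,0,-20],[0,0,0],1],[[0,0,-40],[0,0,0],1],[[0,0,-50],[0,0,0],1],[[0,0,-50],[0,0,0],1]]' 22
python3 - <<'E'
from h import *
im=snapshot("wrist");cv2.imwrite("pics/w5.png",im[:,:,::-1])
im=snapshot("scene");cv2.imwrite("pics/s5.png",cv2.resize(im[130:330,300:500],None,fx=3,fy=3)[:,:,::-1])
E
```

```text
time_s: 3.77
position: [0.4544, 0.2058, 0.1684]
tool_rot: [[-1.0, -0.009, -0.001], [-0.009, 1.0, -0.0], [0.001, -0.0, -1.0]]
contact_force: [0.1, -0.1, -0.4]
finger_gap: 0.0256
time_s: 4.1
position: [0.4565, 0.2068, 0.2206]
tool_rot: [[-1.0, -0.009, 0.005], [-0.009, 1.0, 0.002], [-0.005, 0.002, -1.0]]
contact_force: [-0.1, -0.5, -0.6]
finger_gap: 0.0254
```

View pics/w5.png

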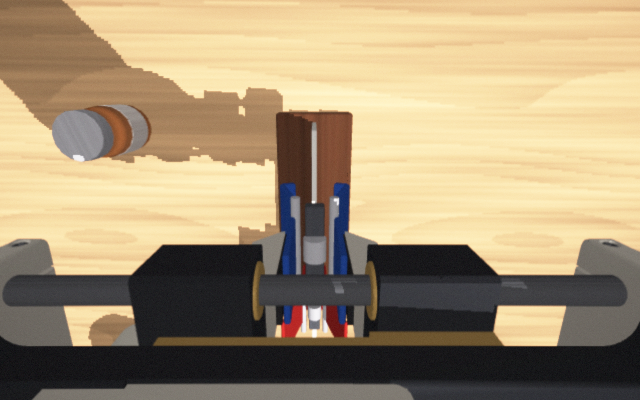

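View pics/s5.png

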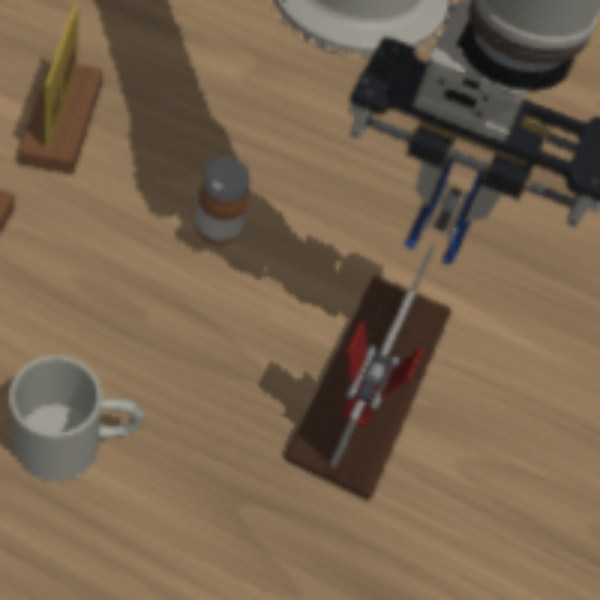

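The clip is held squeezed at a gap of 25.4 mm and is clear of the rail. The red clip hasn't moved, and the jar and mug are untouched. I'll go to a viewing pose just past the card.

```bash
python3 -c "
from h import *
plan([.6303,-.1913,.25],np.pi+.145)"
python3 -m pendant '[[[-12,-28,-4],[0,0,-0.02],1],[[-26,-61,-8],[0,0,-0.05],1],[[-41,-95,-12],[0,0,-0.08],1],[[-56,-129,-16],[0,0,-0.11],1],[[-71,-163,-20],[0,0,-0.136],1]]' 22
python3 -c "
from h import *
plan([.6303,-.1913,.25],np.pi+.145)"
```

```text
shift mm [-171.94   -398.7889  -32.1979] turn [ 0.      0.0005 -0.1359] t 4.2
time_s: 4.62
position: [0.5267, 0.042, 0.2362]
tool_rot: [[-0.989, -0.147, -0.003], [-0.147, 0.989, -0.0], [0.003, 0.0, -1.0]]
contact_force: [0.7, 1.1, 0.1]
finger_gap: 0.0257
shift mm [ -68.2236 -245.9603  -13.9786] turn [ 0.0001 -0.0028  0.0023] t 4.6167
```

```bash
python3 -m pendant '[[[-10,-36,-2],[0,0,0],1],[[-20,-72,-4],[0,0,0],1],[[-30,-108,-6],[0,0,0],1],[[-40,-144,-8],[0,0,0],1],[[-50,-180,-10],[0,0,0],1]]' 22
python3 -m pendant '[[[-10,-35,-2],[0,0,0],1],[[-18,-60,-4],[0,0,0],1],[[-18,-60,-4],[0,0,0],1],[[-18,-60,-4],[0,0,0],1],[[-18,-60,-4],[0,0,0],1]]' 22
python3 -m pendant '[[[0,0,0],[0,0,0],1],[[0,0,0],[0,0,0],1],[[0,0,0],[0,0,0],1],[[0,0,0],[0,0,0],1],[[0,0,0],[0,0,0],1]]' 22
python3 - <<'E'
from h import *
import pickle
s=r.observe();cw=camera_info("wrist");im=snapshot("wrist");cv2.imwrite("pics/w6.png",im[:,:,::-1])
pickle.dump((s,cw),open("cw6.pkl","wb"));print(np.abs(s['qd']).max())
E
```

```text
time_s: 5.03
position: [0.6023, -0.1288, 0.2457]
tool_rot: [[-0.989, -0.145, -0.003], [-0.145, 0.989, 0.0], [0.003, 0.001, -1.0]]
contact_force: [0.5, -0.4, -0.6]
finger_gap: 0.0255
time_s: 5.45
position: [0.6284, -0.1827, 0.2497]
tool_rot: [[-0.989, -0.145, -0.003], [-0.145, 0.989, 0.002], [0.003, 0.002, -1.0]]
contact_force: [0.4, 0.0, -0.5]
finger_gap: 0.0257
time_s: 5.87
position: [0.6294, -0.1834, 0.252]
tool_rot: [[-0.989, -0.146, 0.0], [-0.146, 0.989, -0.0], [-0.0, -0.0, -1.0]]
contact_force: [-0.1, 0.5, -1.0]
finger_gap: 0.0256
0.004324626325974305
```

View pics/w6.png

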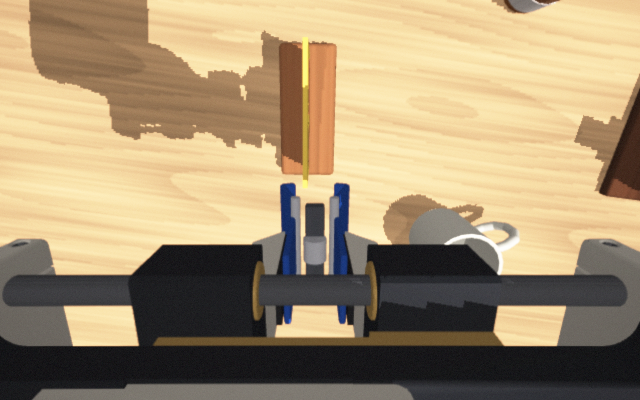

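Wrist view: the target card's top edge runs from about (305,38) to (305,187). The clip (columns 282–348) sits below it in the picture, about 10 px to the right of that line.

Run:
```python
from h import *
import pickle
s,cw=pickle.load(open("cw6.pkl","rb"))
im=cv2.imread("pics/w6.png")
hsv=cv2.cvtColor(im,cv2.COLOR_BGR2HSV)
m=cv2.inRange(hsv,(22,150,150),(35,255,255));m[200:]=0;m[:,:250]=0;m[:,360:]=0
n,l,st,c=cv2.connectedComponentsWithStats(m)
i=1+st[1:,4].argmax();ys,xs=np.where(l==i);print(st[i])
for y in range(st[i,1],st[i,1]+st[i,3],12): print(y,xs[ys==y].min(),xs[ys==y].max(),end='; ')
print()
rows=range(st[i,1],st[i,1]+st[i,3])
fl=np.polyfit(list(rows),[xs[ys==y].mean() for y in rows],1)
y0,y1=st[i,1],st[i,1]+st[i,3]-1
P=onplane(cw,[(np.polyval(fl,y0)+0,y0-.5),(np.polyval(fl,y1),y1+.5)],.12)
print(P,P.mean(0),np.linalg.norm(P[0]-P[1]),"yaw",np.arctan2(*(P[1]-P[0])[[1,0]]))
R=s['tool_rot'];print("in tool mm",(P-s['position'])@R*1000, ((P.mean(0)-s['position'])@R)*1000)
cv2.imwrite("pics/w6c.png",cv2.resize(im[20:220,250:380],None,fx=3,fy=3,interpolation=cv2.INTER_CUBIC))
print(fl)
```

```text
[303  85   6  95 462]
85 305 307; 97 303 307; 109 303 307; 121 303 308; 133 303 307; 145 303 307; 157 303 306; 169 303 307; 
[[ 0.5465 -0.2028  0.12  ]
 [ 0.6235 -0.1924  0.12  ]] [ 0.585  -0.1976  0.12  ] 0.07768241907651705 yaw 0.13412608367737672
in tool mm [[ 84.8178  -7.1567 131.9612]
 [  7.141   -8.0856 131.9841]] [ 45.9794  -7.6211 131.9727]
[ -0.003  305.3824]
```

View pics/w6c.png

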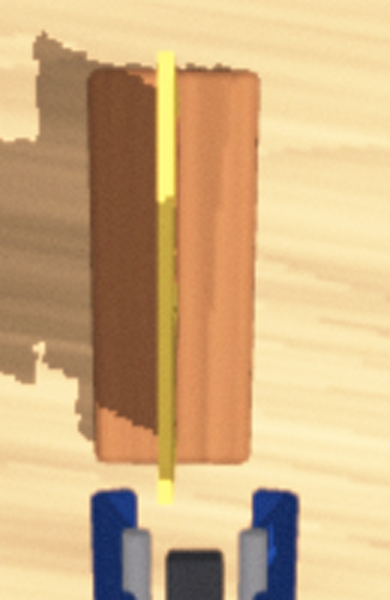

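Run:
```python
from h import *
import pickle
s,cw=pickle.load(open("cw6.pkl","rb"))
P=onplane(cw,[(305.1,36.8),(304.9,187)],.12)
# parallax check: column of card centre using both widths
print(P,P.mean(0),np.linalg.norm(P[0]-P[1]),"yaw",np.arctan2(*(P[1]-P[0])[[1,0]]))
R=s['tool_rot'];print(((P-s['position'])@R)*1000,((P.mean(0)-s['position'])@R)*1000)
# clip centre column check: tails at z grip+20
im=cv2.imread("pics/w6.png");hsv=cv2.cvtColor(im,cv2.COLOR_BGR2HSV)
m=cv2.inRange(hsv,(105,120,60),(130,255,255))
for y in range(190,240,8):
    x=np.where(m[y,260:370])[0]+260; print(y,x.min(),x.max(),(x.min()+x.max())/2)
```

```text
[[ 0.5122 -0.2076  0.12  ]
 [ 0.6301 -0.1914  0.12  ]] [ 0.5712 -0.1995  0.12  ] 0.11902579049384863 yaw 0.13577281844968303
[[119.478   -6.8686 131.9511]
 [  0.4585  -8.0958 131.986 ]] [ 59.9682  -7.4822 131.9686]
190 281 348 314.5
198 281 347 314.0
206 282 347 314.5
214 282 347 314.5
222 282 347 314.5
230 283 346 314.5
238 286 343 314.5
```

```bash
python3 -m pendant '[[[20,-3,0],[0,0,0],1],[[45,-6,-0],[0,0,0.005],1],[[59,-7.5,20],[0,0,0.005],1],[[59,-7.5,45],[0,0,0.005],1],[[59,-7.5,50],[0,0,0.005],1]]' 22
python3 -m pendant '[[[0,0,0],[0,0,0],1],[[0,0,0],[0,0,0],1],[[0,0,0],[0,0,0],1],[[0,0,0],[0,0,0],1],[[0,0,0],[0,0,0],1]]' 22
python3 - <<'E'
from h import *
import pickle
s=r.observe();cw=camera_info("wrist");im=snapshot("wrist");cv2.imwrite("pics/w7.png",im[:,:,::-1])
pickle.dump((s,cw),open("cw7.pkl","wb"));print(np.abs(s['qd']).max())
print("card in tool",(np.array([[.5712,-.1995,.12],[.5122,-.2076,.12]])-s['position'])@s['tool_rot']*1000)
cv2.imwrite("pics/w7c.png",cv2.resize(im[100:300,240:390],None,fx=3,fy=3,interpolation=cv2.INTER_CUBIC)[:,:,::-1])
E
```

```text
time_s: 6.33
position: [0.569, -0.2, 0.1987]
tool_rot: [[-0.99, -0.138, -0.005], [-0.138, 0.99, 0.001], [0.005, 0.002, -1.0]]
contact_force: [-2.1, 0.4, -1.4]
finger_gap: 0.0258
time_s: 6.75
position: [0.573, -0.1998, 0.2028]
tool_rot: [[-0.99, -0.14, 0.002], [-0.14, 0.99, -0.0], [-0.002, -0.001, -1.0]]
contact_force: [0.1, 0.1, -0.9]
finger_gap: 0.0256
0.007567398137243365
card in tool [[ 1.9141  0.6356 82.7992]
 [61.4669  0.8909 82.6952]]
```

View pics/w7c.png

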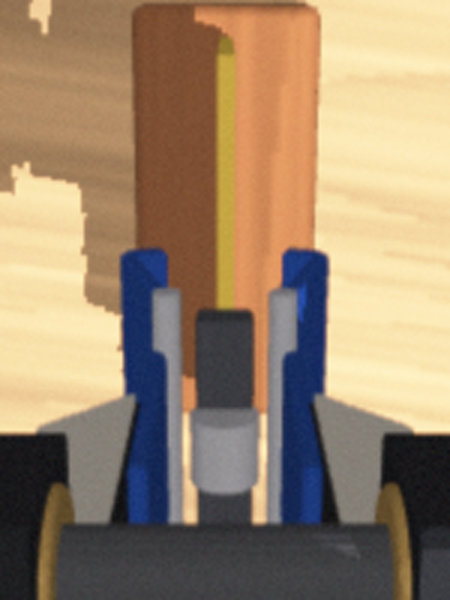

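The card edge (crop column 226) lines up with the clip's mid-line (crop column 225). Now I lower gently.

```bash
python3 -m pendant '[[[0,0.5,8],[0,0,0],1],[[0,0.5,18],[0,0,0],1],[[0,0.5,28],[0,0,0],1],[[0,0.5,36],[0,0,0],1],[[0,0.5,36],[0,0,0],1]]' 22
python3 -m pendant '[[[0,0,5],[0,0,0],1],[[0,0,10],[0,0,0],1],[[0,0,15],[0,0,0],1],[[0,0,15],[0,0,0],1],[[0,0,15],[0,0,0],1]]' 22
python3 -m pendant '[[[0,0,0],[0,0,0],1],[[0,0,0],[0,0,0],1],[[0,0,0],[0,0,0],1],[[0,0,0],[0,0,0],1],[[0,0,0],[0,0,0],1]]' 22
python3 - <<'E'
from h import *
s=r.observe();cw=camera_info("wrist");im=snapshot("wrist")
print(np.abs(s['qd']).max(),"card in tool",(np.array([[.5712,-.1995,.12],[.5122,-.2076,.12]])-s['position'])@s['tool_rot']*1000)
a=cv2.resize(im[100:300,240:390],None,fx=2.6,fy=2.6,interpolation=cv2.INTER_CUBIC)[:,:,::-1]
c=camera_info("scene");u=proj(c,[.571,-.2,.13])[0].astype(int);print(u)
sc=snapshot("scene");b=cv2.resize(sc[max(u[1]-50,0):u[1]+50,u[0]-40:u[0]+40],(416,520),interpolation=cv2.INTER_CUBIC)[:,:,::-1]
cv2.imwrite("pics/w8.png",np.hstack([a,b])[:,:800])
E
```

```text
time_s: 7.22
position: [0.5701, -0.1988, 0.1626]
tool_rot: [[-0.99, -0.14, -0.005], [-0.14, 0.99, 0.002], [0.004, 0.002, -1.0]]
contact_force: [-0.7, 0.3, -0.7]
finger_gap: 0.0259
time_s: 7.63
position: [0.5718, -0.1993, 0.1504]
tool_rot: [[-0.99, -0.14, -0.001], [-0.14, 0.99, 0.0], [0.001, 0.0, -1.0]]
contact_force: [0.1, -0.3, -0.0]
finger_gap: 0.0258
time_s: 8.05
position: [0.5721, -0.1994, 0.1509]
tool_rot: [[-0.99, -0.14, 0.0], [-0.14, 0.99, -0.0], [-0.0, -0.0, -1.0]]
contact_force: [-0.2, -1.0, -0.9]
finger_gap: 0.0257
0.0016992762601780124 card in tool [[ 0.8964  0.0257 30.9129]
 [60.4494  0.2505 30.894 ]]
[283 184]
```

View pics/w8.png

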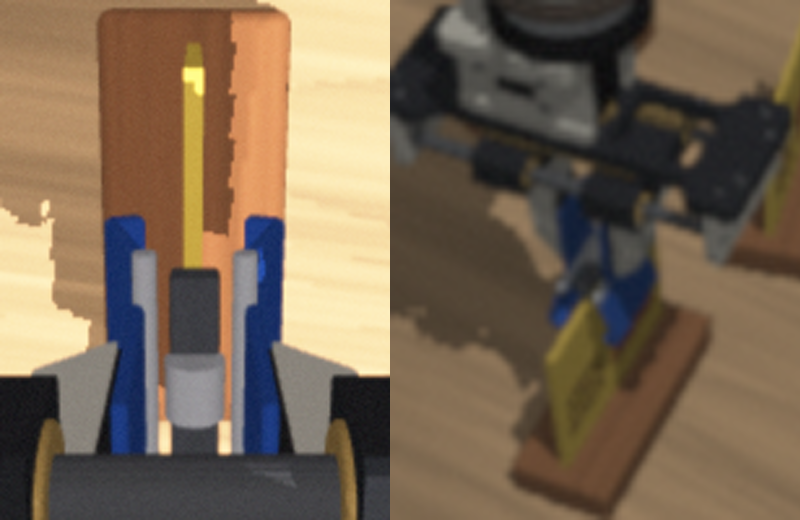

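The jaws straddle the card edge: card at crop column 193, clip middle at 195. They're about 18 mm down by the geometry, at rest, with no new contact force. I'm handing in.

```bash
python3 -c "
from h import *
s=r.observe();print(s['time_s'],s['position'],s['contact_force'],s['finger_gap']);r.close_job()"
```

```text
8.15 [ 0.572  -0.1994  0.1508] [-0.0657  0.4296 -1.9053] 0.025436483397724308
the job is handed in; nothing more can be done
```

I squeezed the blue clip open, lifted it off the rail and brought it over the middle of the top edge of the farthest yellow card. I handed the job in at 8.15 s, still squeezing with the grip force set to 22 N. No verdict is reported, so success is not confirmed.

- **Opening:** the finger gap stayed at about 25.5 mm, against the 26 mm quoted for fully squeezed. The jaw angle itself isn't measured.
- **Position:** the clip sat within about 1 mm of the card's mid-plane and its middle, lined up to about 0.005 rad. The jaw tips were about 18 mm below the edge. That depth comes from the tool height and the clip's dimensions, assuming no slip; the tails stayed in the same place in the wrist pictures.
- **Card contact:** the pictures showed the card edge midway between the jaws. The arm was practically still in the last check. The wrist force stayed within about 1 N until the final reading, which was −1.9 N vertically. That is a bit above the usual −0.5 to −1 N while carrying the clip, so I can't fully rule out a light touch from force alone.
- **Other objects:** the red clip, mug and jar looked unmoved after the lift and the path stayed well above them, but I didn't re-measure them at the end.
- **Card location:** the top and wrist views of the card agreed to about 1 mm in position and 0.01 rad in direction.

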